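# Turn a print panel face up over the fence of a turn-over jig

## Robot

A 6-joint arm with a two-finger parallel gripper is mounted at the origin on a cart in front of the work surface, level with it; the furniture and walls round the work are solid. World frame = base frame: x ahead of the robot, y to its left, z up, the work surface at z = 0. Lengths are in mm, angles in degrees, forces in N, time in s.
With the tool pointing down it reaches from about 350 to 850 mm from the base axis. Payload 8.1 kg.
Tool frame: the origin (TCP) lies midway between the tips of the shut fingers; the grasp point (between the pads) lies 19 mm behind it (r.grip_point_offset is the distance from the TCP to the grasp point, in mm); z points along the fingers, y is the line along which they close (so a half turn about z gives the same grasp; the last joint's range is limited). The gripper opens to 85 mm and grips with 20 to 120 N. Pads are 22 mm wide; open, the fingers measure 114 mm over their backs; the gripper's body (76 mm by 85 mm) begins 54 mm behind the grasp point. The pads swing forward as they close: fully open they stand 13 mm farther back than shut.
Start: joints at [-68.319, 7.471, 85.268, -0, 87.261, -4.893], TCP at [268.43, -536.611, 231.292] pointing down, gripper open.
Joint ranges: [-169.43, 169.43], [-51.17, 129.36], [1.28, 143.12], [-76.62, 256.62], [0, 156.53], [-152.29, 152.29]. Speed limits (degrees/s): [136.94, 136.94, 159.86, 180, 180, 180].

## Interface

Orientations are given as [roll, pitch, yaw] about the fixed x, y, z axes, in that order (R = Rz(yaw) Ry(pitch) Rx(roll)).
In Python, from bench import r gives the robot as it stands.
- The arm moves only by the shell command python3 -m inch 'ROWS' [FORCE]. ROWS is JSON, one flat list of numbers, 7 for each row, row after row: the shift along the world's x, y, z in m, then the turn, a rotation vector about the world's x, y, z in degrees, then the closure in counts, from 0 (fully open) to 255 (shut). A call has 1 to 10 rows; each row shifts and turns the commanded pose from where the row before left it; what a row does not reach is not made up. A row lasts 1/10 s, in which the tool goes at most 50 mm and 8.59 degrees, less where a joint would pass 70% of its speed; a pose out of reach is approached as far as the arm can. A call with a gripper value outside its range is refused whole. The fingers move at their own pace and stop on an object; FORCE is the grip in N (left out, the last holds). Time passes only in rows, so rows that do not move let the fingers close. It gives the time, the measured TCP pose, the force and the opening at its end, in the units of the state.
- r.sense(): the state, without advancing time (a new reading comes with each control period).
- r.snapshot(name): name is "scene" or "top" or "wrist"; returns (picture, depth): 480x640x3 uint8, red, green, blue; 480x640 float32, mm along the optical axis (not along the pixel's ray), 0 where there is no reading.
- r.get_calibration(name): a dict with "fovy" (degrees; the focal length in pixels is half the picture's height over the tangent of half this angle, whatever the lens; pixels are square), "cx", "cy" (the principal point, pixels), "position" and "rotation" of the camera in the world; the wrist camera has in their place "tool_from_camera" (4x4, takes a point from camera to tool coordinates, whose origin is the TCP and whose axes are the flange's). Camera axes: x right, y up, looking along -z (the intrinsics and any distortion apply to the point x, -y, -z); pixel columns grow to the right and rows downward; lengths in mm; the calibration is good to about 2 mm. A picture is of the moment at which its call begins: read the wrist's pose just before it. get_calibration takes no time and is no camera call.
- r.hand_in(): hands the job in, once; it reports no verdict.
The state is a dict: "time": time; "joint_pos": joint angles; "qd": joint speeds; "joint_efforts": joint torques, N m; "tool_pos": TCP position; "tcp_rot": TCP orientation; "ft_force": force on the tool from outside, world axes, zero at the start; "wrist_torque": the same for the moment, N m; "finger_gap": finger opening in mm.
Only numpy, scipy, OpenCV 4.12 (cv2) and the standard library are available. Lean on these libraries where they do the work, as an engineer would, in place of code of your own. Each camera call takes 0.05 s, during which the arm holds its last target. There are 200 camera calls.

## Task

A stiff print panel lies face down on the blue bed of the turn-over jig, too wide to grasp: reach under its overhanging outer edge with tilted fingers and lever it up on its inner edge against the low fence until it stands. Take it over the fence and lower it gently, never letting it drop, so that it lies flat and roughly square on the grey bed with the picture side up. Leave the tin, squeegee, tape measure, snips and masking tape where they are.

Things in the scene. Friction and masses are not known exactly. Their poses are not given: they have to be found in the camera images.
- turnover_jig: wooden jig fixed to the table: two flat beds side by side, a low fence between. Origin on the table top under the middle of the fence; x along the fence, +y from the blue to the grey bed, z up; at yaw 0 the world axes. Both beds' tops are at z 40 mm, x -75 to +75; blue felt y -105 to -5, grey felt y +5 to +105. Base board 10 mm thick, x -85 to +165, y -105 to +105; beyond is bare table
- fence_top (a point): middle of the fence's top, jig frame 0, 0, 60 mm; axes as the jig's. The aluminium fence is 150 mm long, 10 mm thick (jig y -5 to +5) and stands 20 mm above both beds: the wall to lever against. The jig ends at jig y -105 and +105 mm, so fingers can go under a panel that overhangs there
- panel_center (a point): centre of the loose stiff panel, 150 mm along x, 140 along y, 12 thick, about 0.3 kg, white edges. The -z side is the picture (blue, green, yellow, orange disc), down at the start; the +z side is the brown back with two flush metal plates. At the start it lies on the blue bed, z up, y nearly along the jig's y, inner edge 5 to 12 mm from the fence. At the end z points down
- panel_outer (a point): middle of the panel's outer edge face (panel y -70 mm, half-way through the thickness), the edge to lever up; axes as the panel's. At the start it overhangs the blue bed by about 50 mm, and at the end, with the inner edge against the fence, the grey bed by 40 mm, its underside 40 mm above the table
- panel_inner (a point): middle of the panel's inner edge face (panel y +70 mm, half-way through the thickness), the edge that pivots at the foot of the fence; axes as the panel's
- panel: the same panel; origin at the centre of its picture side (6 mm from panel_center), axes as panel_center
- pin_tin: round light-grey tin, 60 mm across, 32 mm high, standing on the base board of the jig behind the beds; origin under its centre; to be left alone
- squeegee: flat orange squeegee with a black edge, 72 x 100 x 11 mm, on the table to the right; origin under its centre; to be left alone
- tape_measure: round yellow tape measure, 64 x 72 x 25 mm, on the table to the right; origin under its centre; to be left alone
- snips: small side cutters with dark handles, 46 x 125 x 12 mm, on the table to the left; origin under their centre; to be left alone
- masking_roll: cream roll of masking tape lying flat, 98 x 107 x 24 mm, on the table to the left; origin under its centre; to be left alone
There are look-alikes about, which are no part of the job. Of the things that look like the panel, the larger one is meant.

How it is judged (in metres and radians):
On the way:
1. the panel stands on its inner edge beside the fence on the blue bed (turned 60 to 115 degrees, inner edge within 35 mm of the middle of the fence and less than 25 mm off the bed) (angle between panel_center's own z axis and vertical between 1.05 and 2 rad and y of panel_inner in the frame of turnover_jig between -0.035 and 0 m and z of panel_inner in the frame of turnover_jig below 0.065 m), for 0.1 s.
At the end, for the whole second after the job is handed in: The panel lies still, picture side up and flat (within 3.5 degrees) on the grey bed, its centre 68 to 105 mm from the middle of the fence and within 45 mm of the middle of the bed along the fence, square with the fence within 15 degrees (angle between panel_center's own z axis and vertical above 3.08 rad and z of panel_center in the frame of turnover_jig between 0.042 and 0.05 m and y of panel_center in the frame of turnover_jig between 0.068 and 0.105 m and x of panel_center in the frame of turnover_jig between -0.045 and 0.045 m and angle between the x axis of panel_center and the x axis of turnover_jig, either way round below 0.26 rad and linear speed of panel below 0.02 m/s and angular speed of panel below 0.1 rad/s); the robot touches nothing.
It fails at once if the panel falls or is thrown over (turns faster than 7 rad/s, as when it is let go with its outer edge some 3 cm or more above the bed) (angular speed of panel above 7 rad/s).
It fails at once if the tin, squeegee, tape measure, snips or masking tape is moved by more than 25 mm (distance of any of pin_tin, squeegee, tape_measure, snips, masking_roll from where it was at the start of the episode above 0.025 m).
It also fails if it takes over 54 s, if anything falls off the work surface, if the arm or the gripper's body presses on something with over 40 N, if the wrist force passes 120 N, or if a joint passes its speed limit or range.

## Working session

There is one attempt and no reset: what is moved stays moved. The work goes in short steps, Python scripts to look and compute and a shell command to move; the robot and the scene stay as the last step left them, time stands still between calls to the robot, and variables do not carry over. Pictures are saved under pics/ and viewed, on a budget of 10 in all, crops included, one or two more only if the job needs it, and the job is handed in when it is done.

```bash
ls; mkdir -p pics
python3 - <<'E'
from bench import r
import cv2,numpy as np
for n in("scene","top"):
    p,d=r.snapshot(n); cv2.imwrite(f"pics/{n}0.png",p[:,:,::-1]); np.save(f"pics/{n}0.npy",d)
    c=r.get_calibration(n); print(n,{k:np.round(v,3).tolist() if not isinstance(v,str) else v for k,v in c.items()})
print(r.get_calibration("wrist"))
print(r.sense())
E
```

```text
pics
scene {'fovy': 48.597, 'cx': 317.569, 'cy': 226.807, 'position': [-375.56, 790.101, 625.308], 'rotation': [64.668, -0.165, -129.04]}
top {'fovy': 47.176, 'cx': 318.915, 'cy': 239.778, 'position': [311.298, 49.246, 1432.357], 'rotation': [9.182, -0.93, -88.839]}
{'fovy': 65.13529573505987, 'cx': 315.347879527241, 'cy': 249.69368969025817, 'tool_from_camera': array([[-2.61193760e-04,  9.48097548e-01,  3.17979515e-01,
         8.05541745e+01],
       [ 9.99998528e-01, -2.91659878e-04,  1.69103783e-03,
         1.48908683e+00],
       [ 1.69601069e-03,  3.17979489e-01, -9.48096076e-01,
        -1.42419073e+02],
       [ 0.00000000e+00,  0.00000000e+00,  0.00000000e+00,
         1.00000000e+00]])}
{'time': 0.1, 'joint_pos': array([-6.83183751e+01,  7.51311438e+00,  8.53237909e+01,  3.98683676e-03,
        8.72620723e+01, -4.89238065e+00]), 'qd': array([ 0.11804901, -0.08276118, -0.17683665, -0.02151942, -0.0993285 ,
        0.09341564]), 'joint_efforts': array([ 4.94559190e-04, -5.70951784e+01, -5.01941478e+01, -2.38111206e-04,
        8.15254374e-03, -1.27335906e-05]), 'tool_pos': array([ 268.27436787, -536.12007554,  230.31781343]), 'tcp_rot': array([-1.79901723e+02, -1.24086784e-02,  2.65738011e+01]), 'ft_force': array([ 0.09176085, -0.63165221,  0.43276659]), 'wrist_torque': array([0.00565418, 0.07042845, 0.03884631]), 'finger_gap': 84.99393707718706}
```

View pics/top0.png

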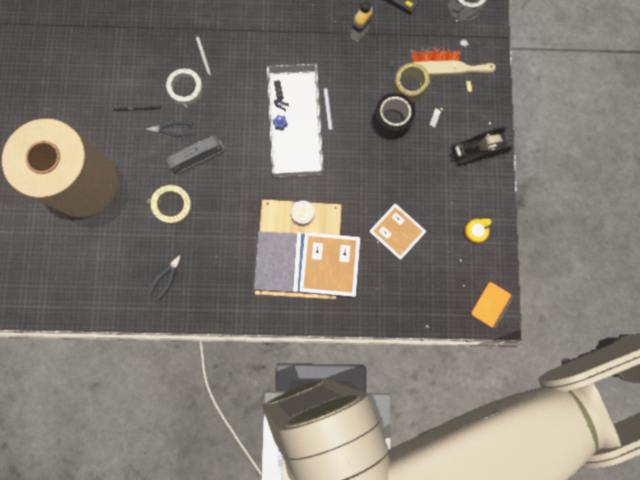

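View pics/scene0.png

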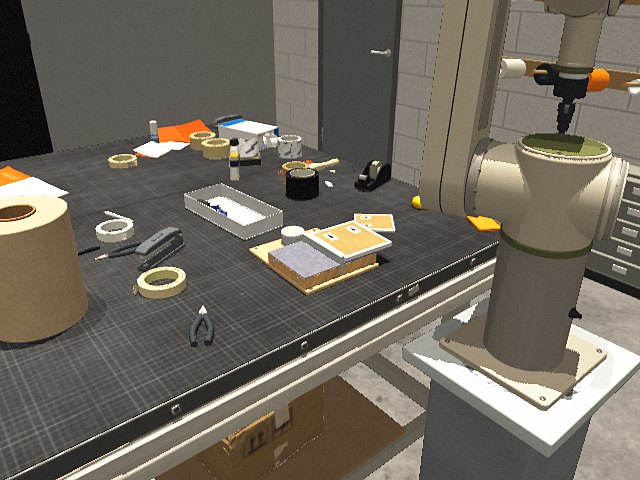

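The panel is the large brown board at (330,264) in the top view, on the right (blue) bed. The look-alike is the smaller brown board at (398,231) on the bare table, so it's ruled out by size and by not being on the jig. Next I'll measure the panel and jig and make an enlarged crop.

```bash
cat > h.py <<'E'
import numpy as np,cv2
from bench import r
from scipy.spatial.transform import Rotation as R
def cam(n,s=None):
    c=r.get_calibration(n)
    if n=="wrist":
        T=np.eye(4);T[:3,:3]=R.from_euler('xyz',s["tcp_rot"],degrees=True).as_matrix();T[:3,3]=s["tool_pos"]
        T=T@c["tool_from_camera"]
    else:
        T=np.eye(4);rot=np.array(c["rotation"])
        T[:3,:3]=rot if rot.shape==(3,3) else R.from_euler('xyz',rot,degrees=True).as_matrix();T[:3,3]=c["position"]
    return T,240/np.tan(np.radians(c["fovy"]/2)),c["cx"],c["cy"]
def cloud(n,d,s=None):
    T,f,cx,cy=cam(n,s);v,u=np.mgrid[:480,:640]
    P=np.stack([(u-cx)/f*d,-(v-cy)/f*d,-d],-1)
    return P@T[:3,:3].T+T[:3,3]
def pix(n,X,s=None):
    T,f,cx,cy=cam(n,s);p=(np.asarray(X)-T[:3,3])@T[:3,:3]
    return np.stack([cx+f*p[...,0]/-p[...,2],cy-f*p[...,1]/-p[...,2]],-1)
def rect(P,m):
    (c,sz,a)=cv2.minAreaRect(P[m][:,:2].astype(np.float32)); return np.round(c,1),np.round(sz,1),round(a,2),np.round(np.median(P[m][:,2]),1)
E
python3 - <<'E'
from h import *
p=cv2.imread("pics/top0.png");d=np.load("pics/top0.npy");P=cloud("top",d)
v,u=np.mgrid[:480,:640]
print("rot raw",r.get_calibration("top")["rotation"])
box=(u>225)&(u<368)&(v>190)&(v<305)
for lo,hi in((45,58),(58,75),(33,45),(6,16)):
    m=box&(P[...,2]>lo)&(P[...,2]<hi)&(d>0); m=cv2.morphologyEx(m.astype(np.uint8),cv2.MORPH_OPEN,np.ones((2,2)))>0
    print(lo,hi,m.sum(),rect(P,m) if m.sum() else"")
for q in((330,264),(275,262),(300,262),(265,205),(337,215),(338,205),(303,212),(230,300),(399,231)): print(q,P[q[1],q[0]].round(1))
cv2.imwrite("pics/crop1.png",cv2.resize(p[190:310,240:440],None,fx=4,fy=4,interpolation=cv2.INTER_CUBIC))
E
```

```text
rot raw [  9.18248003  -0.92994558 -88.83873867]
45 58 3134 (array([429.5,  10.2]), array([162.5, 239.9]), 87.27, np.float64(52.2))
58 75 135 (array([473.2,  84.6]), array([  9.1, 139.3]), 87.77, np.float64(59.0))
33 45 2546 (array([474.5, 118.9]), array([143.8, 324.3]), 89.19, np.float64(40.6))
6 16 1971 (array([477.1,  83.1]), array([210.4, 329.3]), 88.19, np.float64(10.4))
(330, 264) [473.5   2.1  52.5]
(275, 262) [477.  141.9  39.5]
(300, 262) [478.4  78.2  39.9]
(265, 205) [631.2 175.1  11.4]
(337, 215) [608.5 -15.5  12.6]
(338, 205) [636.  -17.8  10.7]
(303, 212) [608.7  73.8  39.7]
(230, 300) [380.1 257.1   3.2]
(399, 231) [ 570.  -179.7    9.8]
```

View pics/crop1.png

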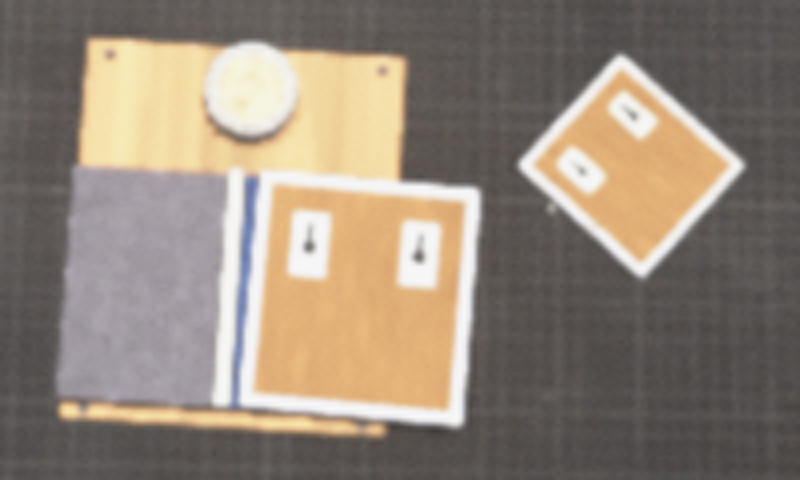

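The crop confirms it: the large brown board sits beside the fence with the blue strip visible, and the small one lies on the table. Next I'll fit the jig and panel.

Run:
```python
from h import *
p=cv2.imread("pics/top0.png");d=np.load("pics/top0.npy");P=cloud("top",d)
v,u=np.mgrid[:480,:640];X=P[...,0];Y=P[...,1];Z=P[...,2]
b=p.astype(int)
box=(X>370)&(X<580)&(d>0)
pan=box&(Y<75)&(Y>-90)&(Z>47)&(Z<57);print("panel",rect(P,pan))
gr=box&(Y>92)&(Y<210)&(Z>35)&(Z<46);print("grey",rect(P,gr))
base=(X>555)&(X<660)&(Y>-40)&(Y<210)&(Z>6)&(Z<15);print("base back",rect(P,base))
blue=box&(b[...,0]>b[...,2]+40)&(Y<100)&(Y>50);print("blue",rect(P,blue))
fe=box&(Y<97)&(Y>72)&(Z>55)&(Z<66);print("fence",rect(P,fe), P[fe].mean(0).round(1))
tab=(Z<6)&(Z>-8)&(X>350)&(X<700)&(Y<-120)&(Y>-150);print("table z",np.median(Z[tab]))
print(p[262,292:306].tolist())
```

```text
panel (array([475. ,   4.2]), array([139.8, 149.9]), 86.06, np.float64(52.2))
grey (array([480.9, 142.4]), array([ 99.2, 150.7]), 87.9, np.float64(40.4))
base back (array([608.7,  84. ]), array([248. , 100.4]), 89.37, np.float64(10.4))
blue (array([489.4,  76.8]), array([  4.5, 118.4]), 86.02, np.float64(40.2))
fence (array([479. ,  81.9]), array([ 20.8, 148.2]), 88.05, np.float64(59.9)) [475.9  86.3  60. ]
table z -0.42793906126166803
[[170, 161, 169], [167, 159, 165], [181, 177, 183], [225, 228, 230], [241, 243, 244], [243, 244, 245], [230, 232, 232], [199, 181, 174], [185, 140, 123], [193, 160, 150], [235, 229, 228], [244, 244, 244], [242, 242, 244], [212, 224, 239]]
```

```bash
python3 -m inch '[0.017,0.035,0,0,0,-4.85,0, 0.017,0.035,0,0,0,-4.85,0, 0.017,0.035,0,0,0,-4.85,0, 0.017,0.035,0,0,0,-4.85,0, 0.017,0.035,0,0,0,-4.85,0, 0.017,0.035,0,0,0,-4.85,0, 0.017,0.035,0,0,0,0,0, 0.017,0.035,0,0,0,0,0, 0.017,0.035,0,0,0,0,0, 0.017,0.035,0,0,0,0,0]' && python3 -m inch '[0.015,0.03,0,5,-0.2,0,0, 0.015,0.03,0,5,-0.2,0,0, 0,0,0,5,-0.2,0,0, 0,0,0,5,-0.2,0,0, 0,0,0,5,-0.2,0,0, 0,0,0,5,-0.2,0,0, 0,0,0,5,-0.2,0,0, 0,0,0,5,-0.2,0,0, 0,0,0,5,-0.2,0,0, 0,0,0,5,-0.2,0,0]'; python3 -c "
from h import *
s=r.sense();print(s['joint_pos'].round(1),s['tool_pos'],s['tcp_rot'],s['time'])
p,d=r.snapshot('wrist');cv2.imwrite('pics/w1.png',p[:,:,::-1]);np.save('pics/w1.npy',d)
P=cloud('wrist',d,s)
for lo,hi in((47,57),(57,66),(35,46)):
    m=(P[...,0]>370)&(P[...,0]<580)&(P[...,2]>lo)&(P[...,2]<hi)&(d>0)&(P[...,1]>-95)&(P[...,1]<210);print(lo,m.sum(),rect(P,m) if m.sum()>50 else '')
"
```

```text
time: 1.1
tool_pos: [438.7, -185.0, 231.0]
tcp_rot: [-180.0, 0.0, -2.5]
ft_force: [0.6, -0.9, -0.8]
finger_gap: 85.4
time: 2.1
tool_pos: [468.4, -126.9, 231.2]
tcp_rot: [-129.8, 0.2, -2.5]
ft_force: [-1.0, 0.3, 0.0]
finger_gap: 85.5
[-46.5  14.8  91.   35.9 109.9  47.4] [ 468.39488344 -126.91233959  231.22306077] [-129.76359794    0.17089202   -2.47212478] 2.1
47 18796 (array([472.6,   7.8]), array([158.8, 151. ]), 86.58, np.float64(52.2))
57 927 (array([475.9,  81.7]), array([ 12. , 148.2]), 87.54, np.float64(59.8))
35 4952 (array([489.2,  57.5]), array([260.8, 180.2]), 87.14, np.float64(40.3))
```

```bash
python3 -c "
from h import *
p=cv2.imread('pics/w1.png');d=np.load('pics/w1.npy');s={'tool_pos':[468.39488344,-126.91233959,231.22306077],'tcp_rot':[-129.7636,0.1709,-2.4721]}
P=cloud('wrist',d,s)
m=(d>0)&(abs(P[...,2]-52)<2.5)&(P[...,1]<76)&(P[...,1]>-90)&(P[...,0]>380)&(P[...,0]<570)
print(rect(P,m))
for x in(410,440,470,500,530):
    k=m&(abs(P[...,0]-x)<4);print(x,P[k][:,1].min().round(1),P[k][:,1].max().round(1))
k=(d>0)&(abs(P[...,2]-60)<2.5)&(P[...,1]>76)&(P[...,1]<100)
for x in(410,440,470,500,530):
    q=k&(abs(P[...,0]-x)<4);print(x,P[q][:,1].min().round(1),P[q][:,1].max().round(1))
"
```

```text
(array([472.3,   4.7]), array([151.6, 150.1]), 86.01, np.float64(52.2))
410 -66.6 73.7
440 -68.6 70.6
470 -71.0 69.7
500 -73.2 75.9
530 -74.9 75.9
410 79.1 90.3
440 78.4 87.6
470 77.3 85.9
500 76.1 84.9
530 76.3 85.1
```

View pics/w1.png

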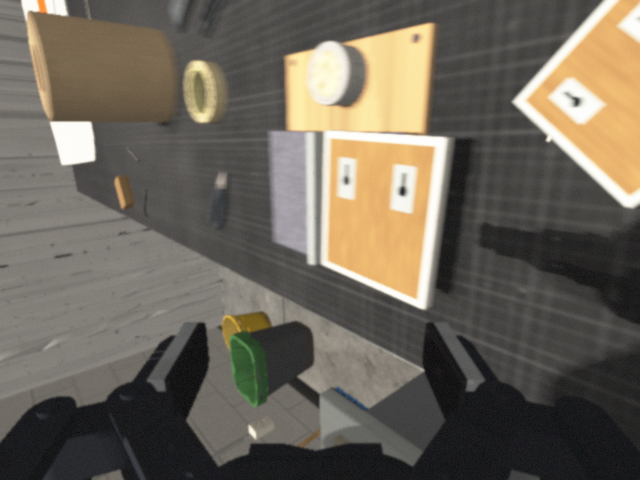

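```bash
python3 -m inch '[0.002,0.016,-0.036,0,0,0,0, 0.002,0.016,-0.036,0,0,0,0, 0,0.016,-0.037,0,0,0,0, 0,0.016,-0.037,0,0,0,0, 0,0,0,0,0,0,0]' && python3 -m inch '[0,0.0077,-0.0064,0,0,0,0, 0,0.0077,-0.0064,0,0,0,0, 0,0.0077,-0.0064,0,0,0,0, 0,0.0077,-0.0064,0,0,0,0, 0,0.0077,-0.0064,0,0,0,0, 0,0.0077,-0.0064,0,0,0,0, 0,0,0,0,0,0,0]'; python3 -c "
from h import *
s=r.sense();print(s['joint_pos'].round(1),s['tool_pos'],s['tcp_rot'],s['ft_force'])
p,d=r.snapshot('wrist');cv2.imwrite('pics/w2.png',p[:,:,::-1])
p,d=r.snapshot('scene');cv2.imwrite('pics/s2.png',cv2.resize(p[180:320,200:420,::-1],None,fx=3.5,fy=3.5))"
```

```text
time: 2.65
tool_pos: [469.0, -58.8, 81.1]
tcp_rot: [-129.7, 0.7, -2.3]
ft_force: [-0.5, -0.6, 0.2]
finger_gap: 85.5
time: 3.35
tool_pos: [471.6, -14.9, 46.0]
tcp_rot: [-129.9, 0.3, -2.4]
ft_force: [-0.2, -0.1, 1.0]
finger_gap: 85.4
[-38.   22.  104.8  38.5  88.6  40.9] [471.56012456 -14.94569292  45.98245749] [-129.89017945    0.28257823   -2.39096903] [-0.24882208 -0.05531826  1.00694601]
```

View pics/w2.png

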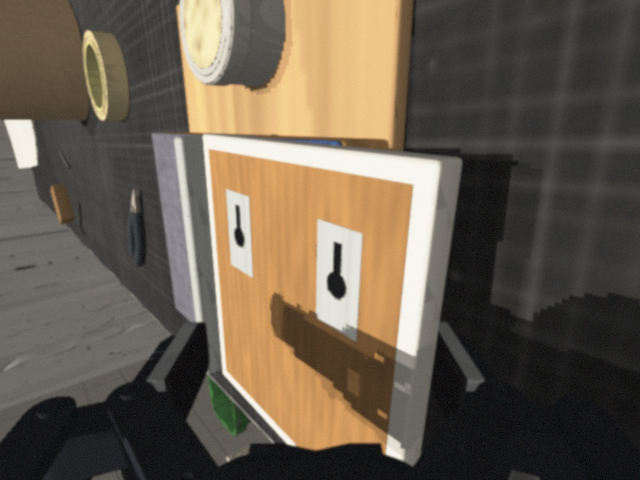

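The image shows the panel between the open fingers, with the lower finger (455,340) under its outer edge. Now I'll push it to the fence and start levering.

```bash
python3 -m inch '[0,0.004,0.002,0,0,0,0, 0,0.004,0.002,0,0,0,0, 0,0,0.006,0,0,0,0, 0,0,0.006,0,0,0,0, 0,0,0.006,0,0,0,0, 0,0,0.006,0,0,0,0, 0,0.001,0.006,0,0,0,0, 0,0.001,0.006,0,0,0,0, 0,0.001,0.006,0,0,0,0, 0,0.001,0.006,0,0,0,0]'; python3 -c "
from h import *
s=r.sense();print(s['tool_pos'],s['tcp_rot'],s['ft_force'])
p,d=r.snapshot('wrist');cv2.imwrite('pics/w3.png',p[:,:,::-1]);np.save('pics/w3.npy',d)
P=cloud('wrist',d,s)
m=(d>0)&(P[...,2]>45)&(P[...,0]>440)&(P[...,0]<500)&(P[...,1]>-75)&(P[...,1]<60)&(p[...,0]>p[...,2].astype(int)+60)
Q=P[m];print(m.sum(),np.percentile(Q,[1,99],axis=0).round(1));k=np.polyfit(Q[:,1],Q[:,2],1);print(k,np.degrees(np.arctan(k[0])))"
```

```text
time: 4.45
tool_pos: [472.4, -4.3, 99.5]
tcp_rot: [-130.0, 0.2, -2.4]
ft_force: [-0.2, -0.0, -1.2]
finger_gap: 85.7
[472.39786371  -4.27680108  99.45478434] [-129.95434707    0.18207088   -2.43766281] [-0.1682741  -0.04425507 -1.23880371]
6557 [[440.3 -49.1  58.1]
 [499.5  58.6  97.2]]
[-0.36831927 79.51337155] -20.219724396051088
```

```bash
python3 -m inch '[0,0.002,0.0055,0,0,0,0, 0,0.002,0.0055,0,0,0,0, 0,0.002,0.0055,0,0,0,0, 0,0.002,0.0055,0,0,0,0, 0,0.003,0.005,0,0,0,0, 0,0.003,0.005,0,0,0,0, 0,0.003,0.005,0,0,0,0, 0,0.003,0.005,0,0,0,0, 0,0,0,0,0,0,0]'; python3 -c "
from h import *
s=r.sense();print(s['tool_pos'],s['tcp_rot'],s['ft_force'])
p,d=r.snapshot('wrist');cv2.imwrite('pics/w4.png',p[:,:,::-1]);np.save('pics/w4.npy',d)
P=cloud('wrist',d,s)
m=(d>0)&(P[...,2]>45)&(P[...,0]>440)&(P[...,0]<500)&(P[...,1]>-75)&(P[...,1]<70)&(p[...,0]>p[...,2].astype(int)+60)
Q=P[m];print(m.sum(),np.percentile(Q,[1,99],axis=0).round(1));k=np.polyfit(Q[:,1],Q[:,2],1);print(k,np.degrees(np.arctan(k[0])))"
```

```text
time: 5.4
tool_pos: [472.5, 15.9, 141.5]
tcp_rot: [-130.0, 0.2, -2.4]
ft_force: [0.7, -1.4, -0.0]
finger_gap: 85.3
[472.46320445  15.93626683 141.5374209 ] [-129.96967957    0.15066847   -2.40749433] [ 0.7388577  -1.37285439 -0.04354505]
2601 [[440.3 -25.6  56.2]
 [499.6  68.9 134.2]]
[ -0.84049003 113.96485625] -40.04671682272775
```

View pics/w4.png

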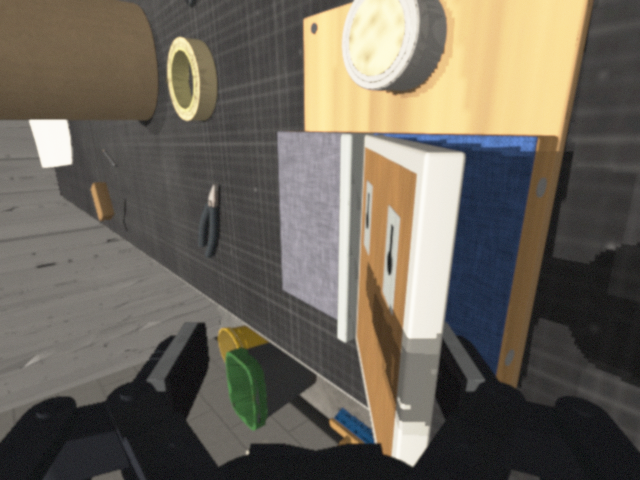

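The panel is at 40°, flush with the lower finger. I'll close the fingers while shifting the tool so the lower finger stays put.

```bash
python3 -m inch '[0,-0.0021,-0.0025,0,0,0,20, 0,-0.0021,-0.0025,0,0,0,40, 0,-0.0021,-0.0025,0,0,0,60, 0,-0.0021,-0.0025,0,0,0,80, 0,0,0,0,0,0,80]' 60
```

```text
time: 5.95
tool_pos: [472.2, 7.0, 130.4]
tcp_rot: [-129.9, 0.2, -2.5]
ft_force: [-0.7, -0.6, -1.4]
finger_gap: 58.7
```

```bash
python3 -m inch '[0,-0.0021,-0.0025,0,0,0,100, 0,-0.0021,-0.0025,0,0,0,120, 0,-0.0021,-0.0025,0,0,0,140, 0,-0.0021,-0.0025,0,0,0,160, 0,-0.0021,-0.0025,0,0,0,180, 0,-0.0021,-0.0025,0,0,0,200, 0,-0.0021,-0.0025,0,0,0,215, 0,0,0,0,0,0,255, 0,0,0,0,0,0,255, 0,0,0,0,0,0,255]' 60; python3 -c "
from h import *
s=r.sense();print(s['tool_pos'],s['tcp_rot'],s['ft_force'],s['finger_gap'])
p,d=r.snapshot('wrist');cv2.imwrite('pics/w5.png',p[:,:,::-1]);np.save('pics/w5.npy',d)
P=cloud('wrist',d,s)
m=(d>0)&(P[...,2]>45)&(P[...,0]>440)&(P[...,0]<500)&(P[...,1]>-75)&(P[...,1]<70)&(p[...,0]>p[...,2].astype(int)+60)
Q=P[m];print(m.sum(),np.percentile(Q,[1,99],axis=0).round(1));k=np.polyfit(Q[:,1],Q[:,2],1);print(k,np.degrees(np.arctan(k[0])))"
```

```text
time: 6.95
tool_pos: [472.4, -7.5, 113.4]
tcp_rot: [-130.0, 0.2, -2.4]
ft_force: [-0.8, -1.8, -1.0]
finger_gap: 11.4
[472.42200932  -7.49702653 113.41040817] [-129.96804631    0.17958267   -2.43498598] [-0.83932943 -1.82974659 -1.00742486] 11.36914838200855Traceback (most recent call last):
  File "<string>", line 7, in <module>
    Q=P[m];print(m.sum(),np.percentile(Q,[1,99],axis=0).round(1));k=np.polyfit(Q[:,1],Q[:,2],1);print(k,np.degrees(np.arctan(k[0])))
                         ~~~~~~~~~~~~~^^^^^^^^^^^^^^^^^
    return _quantile_unchecked(
        a, q, axis, out, overwrite_input, method, keepdims, weights)
    return _ureduce(a,
                    func=_quantile_ureduce_func,
    ...<5 lines>...
                    overwrite_input=overwrite_input,
                    method=method)
    r = func(a, **kwargs)
    result = _quantile(arr,
                       quantiles=q,
    ...<2 lines>...
                       out=out,
                       weights=wgt)
    slices_having_nans = np.isnan(arr[-1, ...])
                                  ~~~^^^^^^^^^
IndexError: index -1 is out of bounds for axis 0 with size 0
```

View pics/w5.png

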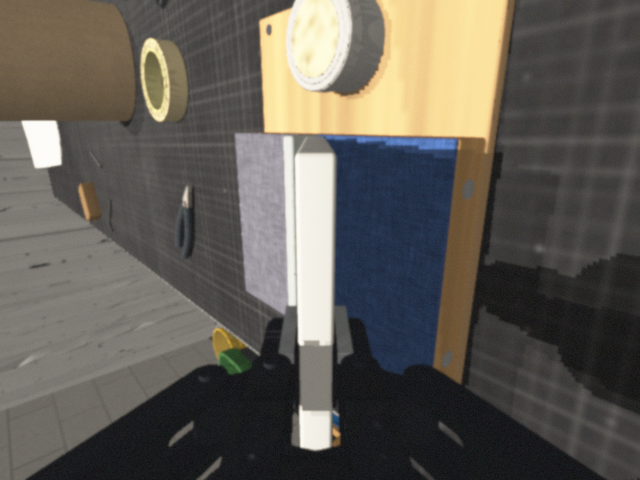

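The grip is solid: gap 11.4 mm, with the panel's white edge centred at (317,230). Now I'll rotate it to standing about its inner edge.

```bash
python3 -m inch '[0,-0.0045,0.0055,0,0,0,255, 0.0003,0.008,0.0085,-6.25,0.26,0,255, 0.0003,0.0089,0.0076,-6.25,0.26,0,255, 0.0003,0.0096,0.0066,-6.25,0.26,0,255, 0.0003,0.0103,0.0055,-6.25,0.26,0,255, 0.0004,0.0108,0.0043,-6.25,0.26,0,255, 0.0004,0.0112,0.0032,-6.25,0.26,0,255, 0.0004,0.0115,0.0019,-6.25,0.26,0,255, 0.0004,0.0117,0.0006,-6.25,0.26,0,255, 0,0,0,0,0,0,255]' && python3 -m inch '[0,0,0,0,0,0,255, 0,0,0,0,0,0,255]'; python3 -c "
from h import *
s=r.sense();print(s['joint_pos'].round(1),s['tool_pos'],s['tcp_rot'],s['ft_force'],s['wrist_torque'])
p,d=r.snapshot('scene');cv2.imwrite('pics/s6.png',cv2.resize(p[120:320,200:460,::-1],None,fx=3,fy=3))"
```

```text
time: 8.0
tool_pos: [475.0, 73.5, 157.9]
tcp_rot: [179.9, 0.0, -2.2]
ft_force: [0.3, -0.9, -2.3]
finger_gap: 11.0
time: 8.2
tool_pos: [474.6, 69.4, 156.5]
tcp_rot: [-179.9, 0.2, -2.6]
ft_force: [0.3, -0.2, -3.6]
finger_gap: 11.0
[ 2.100e+00 -8.500e+00  1.091e+02  1.000e-01  7.960e+01  9.470e+01] [474.64059172  69.39386538 156.49954136] [-1.79914396e+02  1.74109973e-01 -2.61496799e+00] [ 0.31607517 -0.19233849 -3.60191701] [-0.08121778 -0.0119466   0.00441866]
```

View pics/s6.png

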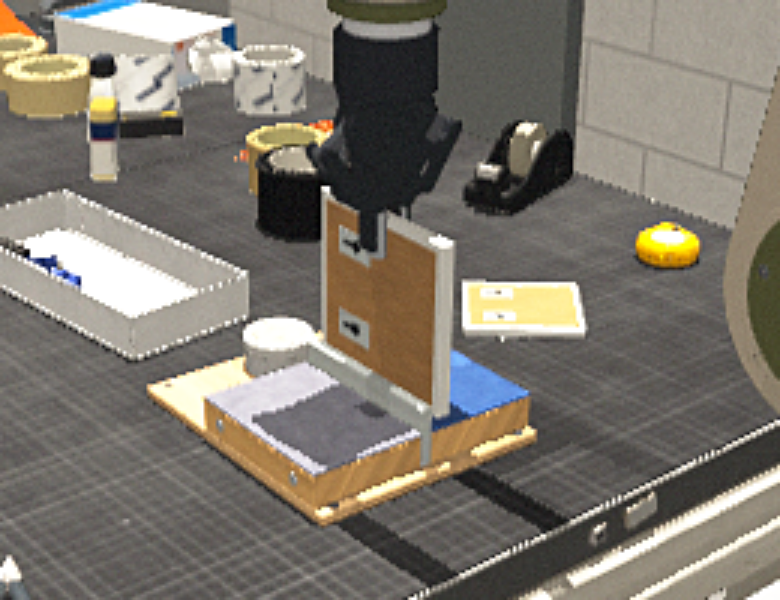

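It stands on the blue bed against the fence (in the picture, the panel spans (325..450, 190..415)). Next it goes over the fence.

```bash
python3 -m inch '[0,0,0.01,0,0,0,255, 0,0,0.01,0,0,0,255, 0,0,0.01,0,0,0,255, 0.0004,0.01,0,0,0,0,255, 0.0004,0.01,0,0,0,0,255, 0.0003,0.008,0,0,0,0,255, 0.0004,0.0117,-0.0006,-6.25,0.26,0,255, 0.0004,0.0115,-0.0019,-6.25,0.26,0,255, 0.0004,0.0112,-0.0032,-6.25,0.26,0,255, 0.0004,0.0108,-0.0043,-6.25,0.26,0,255]' && python3 -m inch '[0.0004,0.0103,-0.0055,-6.25,0.26,0,255, 0.0003,0.0096,-0.0066,-6.25,0.26,0,255, 0.0003,0.0089,-0.0076,-6.25,0.26,0,255, 0.0003,0.008,-0.0085,-6.25,0.26,0,255, 0,0,0,0,0,0,255, 0,0,0,0,0,0,255]'; python3 -c "
from h import *
s=r.sense();print(s['joint_pos'].round(1),s['tool_pos'],s['tcp_rot'],s['ft_force'],s['wrist_torque'])
D=107;f=R.from_euler('xyz',s['tcp_rot'],degrees=True).as_matrix()[:,2];print('inner',s['tool_pos']+D*f)
"
```

```text
time: 9.25
tool_pos: [478.1, 145.1, 177.4]
tcp_rot: [154.8, -0.2, -2.5]
ft_force: [0.8, 0.6, -4.3]
finger_gap: 10.9
time: 9.85
tool_pos: [478.4, 180.8, 146.8]
tcp_rot: [129.9, 0.1, -2.4]
ft_force: [-0.0, -0.7, -4.2]
finger_gap: 11.3
[ 38.8  28.9  82.6 -36.3 103.6 133.9] [478.4065286  180.82483669 146.80499101] [ 1.29938784e+02  7.97905471e-02 -2.41952777e+00] [-0.02631907 -0.74000492 -4.15139892] [ 0.93191175 -0.11440172  0.00102697]
inner [474.84753154  98.86182148  78.11439719]
```

```bash
python3 -m inch '[0,0,-0.008,0,0,0,255, 0,0,-0.008,0,0,0,255, 0,0,-0.008,0,0,0,255, 0,0,-0.006,0,0,0,255, 0,0,0,0,0,0,255, 0,0,0,0,0,0,255]' && python3 -m inch '[0,0,-0.0015,0,0,0,255, 0,0,-0.0005,0,0,0,255,0,0,0,0,0,0,255]';python3 -c "
from h import *
p,d=r.snapshot('scene');cv2.imwrite('pics/s7.png',cv2.resize(p[120:320,180:440,::-1],None,fx=3,fy=3))"
```

```text
time: 10.45
tool_pos: [479.2, 179.7, 119.0]
tcp_rot: [130.0, -0.1, -2.6]
ft_force: [-0.6, 0.1, -3.4]
finger_gap: 10.8
time: 10.75
tool_pos: [479.3, 180.1, 116.9]
tcp_rot: [130.0, -0.1, -2.5]
ft_force: [0.5, 0.3, -4.3]
finger_gap: 11.2
```

View pics/s7.png

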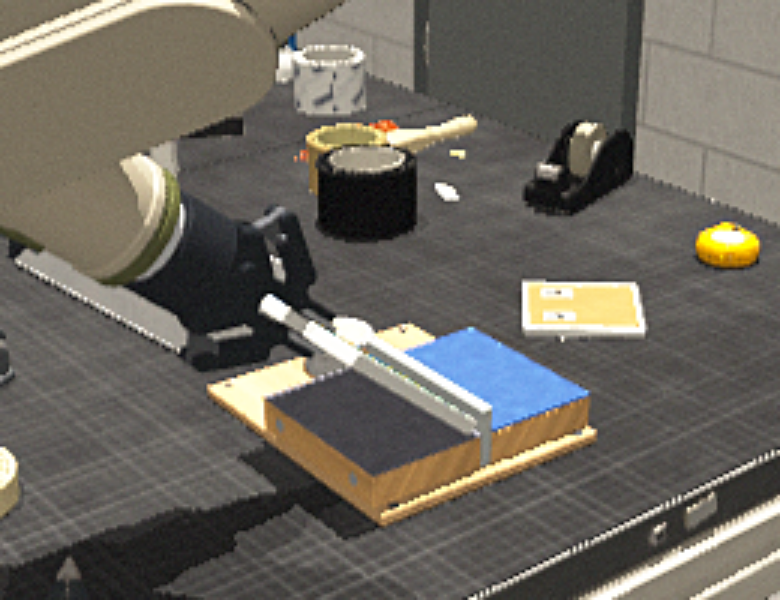

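```bash
python3 -m inch '[0,0,-0.001,0,0,0,255, 0,0,-0.001,0,0,0,255,0,0,0,0,0,0,255]'; python3 -m inch '[0,0,-0.001,0,0,0,255,0,0,-0.001,0,0,0,255, 0,0,0,0,0,0,255]'
```

```text
time: 11.1
tool_pos: [479.1, 180.0, 114.7]
tcp_rot: [129.9, -0.1, -2.5]
ft_force: [0.3, 0.2, -3.3]
finger_gap: 11.4
time: 11.4
tool_pos: [479.4, 180.2, 113.7]
tcp_rot: [129.9, -0.1, -2.5]
ft_force: [-1.5, 2.9, 2.6]
finger_gap: 10.8
```

```bash
python3 -m inch '[0,0,0,0,0,0,215, 0,-0.0021,0.0025,0,0,0,200, 0,-0.0021,0.0025,0,0,0,180, 0,-0.0021,0.0025,0,0,0,160, 0,-0.0021,0.0025,0,0,0,140, 0,-0.0021,0.0025,0,0,0,120, 0,0,0,0,0,0,120]'; python3 -c "
from h import *
s=r.sense()
p,d=r.snapshot('wrist');cv2.imwrite('pics/w8.png',p[:,:,::-1]);np.save('pics/w8.npy',d)
p,d=r.snapshot('scene');cv2.imwrite('pics/s8.png',cv2.resize(p[120:320,180:440,::-1],None,fx=3,fy=3))"
```

```text
time: 12.1
tool_pos: [479.4, 169.2, 125.8]
tcp_rot: [130.0, -0.1, -2.6]
ft_force: [0.4, -0.4, -1.4]
finger_gap: 45.4
```

View pics/w8.png

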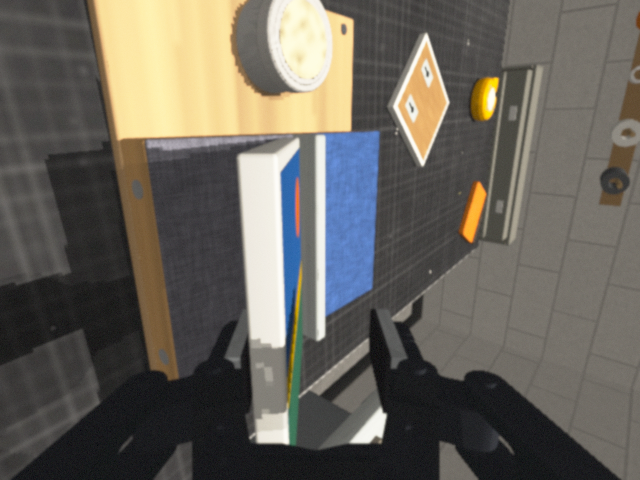

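The panel rests on the lower (left) finger at (265,330) with its picture side turned up. I'll open fully and lower it partway.

```bash
python3 -m inch '[0,-0.0021,0.0025,0,0,0,100, 0,-0.0021,0.0025,0,0,0,80, 0,-0.0021,0.0025,0,0,0,60, 0,-0.0021,0.0025,0,0,0,40, 0,-0.0021,0.0025,0,0,0,20, 0,-0.0021,0.0025,0,0,0,0, 0,0,0,0,0,0,0]' && python3 -m inch '[0,0.003,-0.005,0,0,0,0, 0,0.003,-0.005,0,0,0,0, 0,0.003,-0.005,0,0,0,0, 0,0.003,-0.005,0,0,0,0, 0,0.0023,-0.0055,0,0,0,0, 0,0.0023,-0.0055,0,0,0,0, 0,0.0023,-0.0055,0,0,0,0, 0,0.0023,-0.0055,0,0,0,0, 0,0,0,0,0,0,0]'; python3 -c "
from h import *
s=r.sense();print(s['tool_pos'],s['joint_pos'].round(1))
p,d=r.snapshot('wrist');cv2.imwrite('pics/w9.png',p[:,:,::-1]);P=cloud('wrist',d,s);b=p.astype(int)
m=(d>0)&(P[...,0]>440)&(P[...,0]<500)&(P[...,1]>90)&(P[...,1]<250)&(P[...,2]>45)
Q=P[m&(b.max(-1)-b.min(-1)>60)];print(len(Q),np.percentile(Q,[1,99],axis=0).round(1));k=np.polyfit(Q[:,1],Q[:,2],1);print(k,np.degrees(np.arctan(k[0])))"
```

```text
time: 12.9
tool_pos: [479.4, 156.7, 140.9]
tcp_rot: [130.0, -0.1, -2.6]
ft_force: [-0.7, 0.5, -0.8]
finger_gap: 85.0
time: 13.8
tool_pos: [478.7, 178.0, 97.3]
tcp_rot: [129.9, -0.0, -2.5]
ft_force: [-0.7, 2.0, -1.3]
finger_gap: 85.3
[478.73028722 177.98096572  97.30462377] [ 38.6  32.6  83.4 -35.9  99.9 136.6]
9624 [[440.8 102.8  54.4]
 [499.6 219.3  95.4]]
[ 0.34991967 18.499441  ] 19.28594562629812
```

View pics/w9.png

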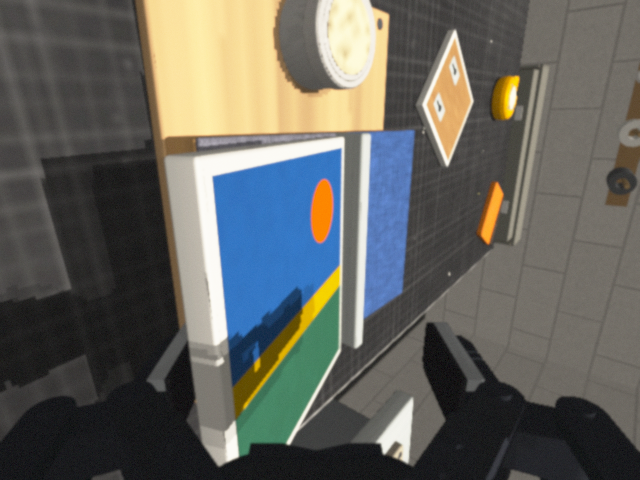

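Picture side up, 19° left. I'll lower it the rest of the way and then check that it's flat.

```bash
python3 -m inch '[0,0.0013,-0.0059,0,0,0,0, 0,0.0013,-0.0059,0,0,0,0, 0,0.0013,-0.0059,0,0,0,0, 0,0.0013,-0.0059,0,0,0,0, 0,0.0005,-0.006,0,0,0,0, 0,0.0005,-0.006,0,0,0,0, 0,0.0005,-0.005,0,0,0,0, 0,0.001,-0.005,0,0,0,0, 0,0.002,-0.003,0,0,0,0, 0,0,0,0,0,0,0]'; python3 -c "
from h import *
s=r.sense();print(s['tool_pos'],s['joint_pos'].round(1))
p,d=r.snapshot('wrist');cv2.imwrite('pics/w10.png',p[:,:,::-1]);P=cloud('wrist',d,s);b=p.astype(int)
m=(d>0)&(P[...,0]>440)&(P[...,0]<500)&(P[...,1]>90)&(P[...,1]<250)&(P[...,2]>45)
Q=P[m&(b.max(-1)-b.min(-1)>60)];print(len(Q),np.percentile(Q,[1,99],axis=0).round(1));k=np.polyfit(Q[:,1],Q[:,2],1);print(k,np.degrees(np.arctan(k[0])))"
```

```text
time: 14.85
tool_pos: [479.1, 187.8, 49.5]
tcp_rot: [129.9, -0.1, -2.5]
ft_force: [-0.2, 0.0, -0.1]
finger_gap: 85.4
[479.10640813 187.79396657  49.53231586] [ 39.2  37.6  82.  -35.2  97.3 139.2]
15903 [[440.8 105.6  51.2]
 [499.6 229.   53. ]]
[1.30400257e-03 5.18893854e+01] 0.07471380146426457
```

```bash
python3 -m inch '[0,0.0077,0.0060,0,0,0,0, 0,0.0077,0.0064,0,0,0,0, 0,0.0077,0.0064,0,0,0,0, 0,0.0077,0.0064,0,0,0,0, 0,0.0077,0.0064,0,0,0,0, 0,0.0077,0.0064,0,0,0,0, 0,0.0077,0.0064,0,0,0,0, 0,0.0077,0.0064,0,0,0,0, 0,0,0.02,0,0,0,0, 0,0,0.03,0,0,0,0]' && python3 -m inch '[0,0,0.04,0,0,0,0,0,0,0.04,0,0,0,0,0,0,0,0,0,0,0]'; python3 -c "
from h import *
s=r.sense();print(s['tool_pos'])
p,d=r.snapshot('wrist');cv2.imwrite('pics/w11.png',p[:,:,::-1]);P=cloud('wrist',d,s)
m=(d>0)&(P[...,0]>370)&(P[...,0]<580)&(P[...,1]>92)&(P[...,1]<250)&(abs(P[...,2]-52)<3);print('panel wrist',rect(P,m))
Q=P[m];A=np.c_[Q[:,:2],np.ones(len(Q))];k=np.linalg.lstsq(A,Q[:,2],rcond=None)[0];print('tilt',np.degrees(np.hypot(k[0],k[1])))
m=(d>0)&(P[...,0]>390)&(P[...,0]<560)&(P[...,1]>70)&(P[...,1]<97)&(abs(P[...,2]-60)<2.5);print('fence',rect(P,m))
p,d=r.snapshot('top');cv2.imwrite('pics/t11.png',p[:,:,::-1]);P=cloud('top',d)
m=(d>0)&(P[...,0]>370)&(P[...,0]<580)&(P[...,1]>92)&(P[...,1]<245)&(abs(P[...,2]-52)<3);print('panel top',rect(P,m))
d0=np.load('pics/top0.npy')
"
```

```text
time: 15.9
tool_pos: [478.4, 248.8, 150.5]
tcp_rot: [129.8, 0.1, -2.5]
ft_force: [0.1, -0.4, 0.6]
finger_gap: 85.6
time: 16.2
tool_pos: [481.3, 250.8, 238.6]
tcp_rot: [130.4, -0.6, -2.6]
ft_force: [0.7, 0.7, 0.9]
finger_gap: 85.8
[481.25286917 250.78621164 238.61439007]
panel wrist (array([476.7, 166.7]), array([141. , 150.2]), 88.0, np.float64(52.0))
tilt 0.16156450883436949
fence (array([475.8,  83. ]), array([ 11.9, 148.5]), 87.88, np.float64(59.3))
panel top (array([479.8, 166.4]), array([148.3, 150.1]), 88.13, np.float64(52.3))
```

View pics/t11.png

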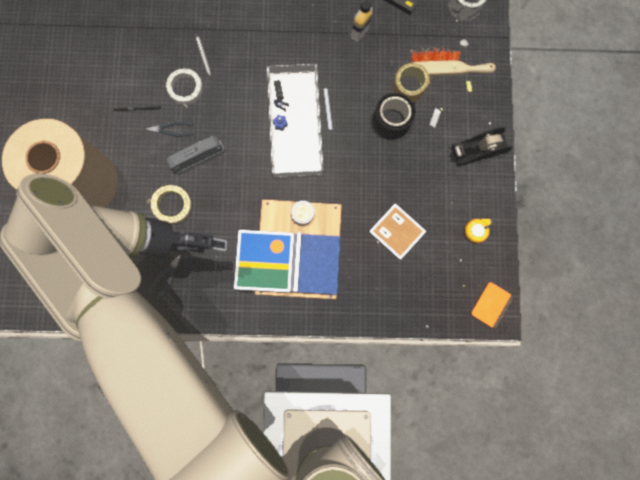

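```bash
python3 -m inch '[-0.01,0,0.02,5,-0.2,0,0,-0.01,0,0.02,5,-0.2,0,0,-0.01,0,0.02,5,-0.2,0,0,-0.01,0,0.02,5,-0.2,0,0,-0.01,0,0.02,5,-0.2,0,0,0,0,0,5,-0.2,0,0,0,0,0,5,-0.2,0,0,0,0,0,0,0,0,0,0,0,0,0,0,0,0]'; python3 -c "
from h import *
s=r.sense();print(abs(s['qd']).max(),s['ft_force'])
p,d=r.snapshot('scene');P=cloud('scene',d)
m=(d>0)&(P[...,0]>370)&(P[...,0]<580)&(P[...,1]>92)&(P[...,1]<250)&(abs(P[...,2]-52)<4);print('panel scene',rect(P,m))
print(r.hand_in())"
```

```text
time: 17.2
tool_pos: [428.9, 248.5, 329.9]
tcp_rot: [164.8, 0.1, -2.6]
ft_force: [0.1, 0.7, -0.6]
finger_gap: 85.3
1.7901097833918946 [ 0.07880057  0.65945175 -0.62035854]
panel scene (array([476.4, 166.8]), array([151.1, 157.1]), 89.21, np.float64(51.8))
the job is handed in; nothing more can be done
None
```

The panel now lies picture side up on the grey bed, and I handed the job in at about 17 s of the 54 s allowed. No verdict was reported.

I levered the panel's outer edge up 40° with the lower finger and gripped the edge. I then stood the panel against the fence, carried it over and lowered it on the finger until it was flat.

- **Position:** the last checks put its centre about 83 mm beyond the middle of the fence and about 1 mm off-centre along it.
- **Flatness:** it was within about 0.2° of flat and square with the fence to well under 1°. The final scene-camera fit read about 1° different in angle, which I put down to noise.
- **Other objects:** the tin, squeegee, tape measure and masking tape looked unmoved in the final top picture. The snips were partly hidden by the arm there, and I did not measure any of the five.
- **Contact:** the gripper was open and well clear of everything, with the wrist force near zero.
- **Disagreement:** the top and wrist cameras differed by about 3 to 4 mm on positions, which is well inside the tolerances.

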